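# Clear two mixed piles: like on like, the rest on their own mats

## Robot

A 6-joint arm with a two-finger parallel gripper is mounted at the origin on a cart in front of the work surface, level with it; the furniture and walls round the work are solid. World frame = base frame: x ahead of the robot, y to its left, z up, the work surface at z = 0. Lengths are in mm, angles in rad, forces in N, time in s.
With the tool pointing down it reaches from about 400 to 925 mm from the base axis. Payload 12.5 kg.
Tool frame: the origin (TCP) lies midway between the tips of the shut fingers; the grasp point (between the pads) lies 19 mm behind it; z points along the fingers, y is the line along which they close (so a half turn about z gives the same grasp; the last joint's range is limited). The gripper opens to 95 mm and grips with 3 to 60 N. Pads are 20 mm wide; open, the fingers measure 119 mm over their backs; the gripper's body (75 mm by 180 mm) begins 59 mm behind the grasp point.
Start: joints at [1.03, 0.491, 1.559, -0, 1.092, -0.106], TCP at [263.254, 566.872, 214.661] pointing down, gripper open.
Joint ranges: [-3.1, 3.1], [-0.84, 2.19], [0.05, 2.79], [-1.13, 4.28], [0.06, 2.93], [-2.69, 2.69]. Speed limits (rad/s): [2.22, 2.22, 2.79, 3.14, 3.14, 3.14].

## Interface

Orientations are given as [roll, pitch, yaw] about the fixed x, y, z axes, in that order (R = Rz(yaw) Ry(pitch) Rx(roll)).
In Python, from cell import readout, eyes, env gives the robot as it stands.
- The arm moves only by the tool move_arm, never from a script. Its argument "plan" is a list of rows, each a list of 3 entries, a list of its own where there are three numbers: the turn, a rotation vector about the tool's x, y, z in degrees, then the shift along the tool's x, y, z in m, then the gripper command: -1 is shut, 1 is fully open, values between are in proportion. In form: [[[ax, ay, az], [x, y, z], jaw], ...]. A call has 1 to 5 rows; each row is the pose to reach, as a shift and turn from the pose commanded when the call began, along the tool's axes at that moment; what a row does not reach only later rows make up. A row lasts 1/8 s, in which the tool goes at most 62.5 mm and 10.7 degrees, less where a joint would pass 70% of its speed; a pose out of reach is approached as far as the arm can. A call with a gripper value outside its range is refused whole. The fingers move at their own pace and stop on an object; the grip force is fixed at half the most. Time passes only in rows, so rows that repeat a pose let the fingers close. It gives the time, the measured TCP pose, the force, the opening and the grip force at its end, in the units of the state.
- readout.state(): the state, without advancing time (a new reading comes with each control period).
- eyes.read_camera(name): name is "scene" or "top" or "wrist"; returns a dict with "img" (384x512x3 uint8, red, green, blue), "K" (3x3 intrinsics, pixels), "extrinsics" (4x4, takes a point from camera to world coordinates). Camera axes: x right, y up, looking along -z (the intrinsics and any distortion apply to the point x, -y, -z); pixel columns grow to the right and rows downward; lengths in mm; the calibration is good to about 2 mm. The wrist camera is an equidistant fisheye: a pixel r from the principal point sees the ray r / f radians off the axis. A picture is of the moment at which its call begins. There is no depth.
- env.job_done(): hands the job in; it is judged then, once.
Trained networks look in a picture, given as the dict that the camera call returned (one of the last four; its "shot" number tells which), for a name from the list of things; names that differ only in an ending like _2 or _b are one class to them, and where a whole thing is asked for, a point or a joint stands for the part that bears it (a point fixed in the world has none). Each returns a list of dicts, best first, with "score" (0 to 1); they miss things now and then, are a little off and sometimes report something else, mostly with a low value. They report only what shows in the picture. A call takes as long as a camera call.
- eyes.cut_out(picture, name): "mask" (384x512 bool, what is visible of it) and "uv" ([column, row] in pixels, amid what is visible of it).
The state is a dict: "t": time; "joints": joint angles; "qvel": joint speeds; "tau": joint torques, N m; "eef_pos": TCP position; "tcp_rot": TCP orientation; "ft_force": force on the tool from outside, world axes, zero at the start; "moment": the same for the moment, N m; "opening": opening from 0.0 (shut) to 1.0 (fully open); "grip_force": force on a finger pad.
Only numpy, scipy, OpenCV 4.12 (cv2) and the standard library are available. Lean on these libraries where they do the work, as an engineer would, in place of code of your own. Each camera call takes 0.05 s, during which the arm holds its last target. There are 200 camera calls.

## Task

Take the two mixed piles on the counter apart and put everything where it belongs. What stacks goes on its own kind: the green-lidded tin on the other such tin and the aluminium block squarely on the other block, edges in line; what does not stack stands upright in the middle of the mat of its colour: the white cup on the white mat, the blue cap (open side down, as it lies) on the blue mat, the red-topped bottle on the red mat. Do not knock the bottle or the cup over, keep the standing tin and block where they are, and leave the timer, the marker and the tape alone.

Things in the scene. Friction and masses are not known exactly. Their poses are not given: they have to be found in the camera images.
- cup: small open white sample cup, 27 mm across its rim and 26 mm high, tapering to 18 mm across the foot; at the start stands mouth up on the blue cap, top of the pile of three. Origin: centre of its underside; z up.
- blue_cap: round blue screw cap lying open side down, flat closed top, 36 mm across, 14 mm high; at the start lies on the tin, under the cup. Origin: centre of its underside; z up.
- tin: round flat tin, white below with a green lid (the lid is fixed), 63 mm across the lid (z 16 to 26 mm) and 60 mm below it, 26 mm high; at the start stands on the counter at the bottom of the pile of three. Origin: centre of its underside; z up.
- red_bottle: white dropper bottle with a red screw top, round, body 33 mm across up to 53 mm, top about 20 mm across, 74 mm high in all; at the start stands on the loose aluminium block. Origin: centre of its underside; z up.
- block: pale aluminium cooling block with rows of dark holes (too small for anything here to enter), 50 mm along its x, 70 mm along its y, 30 mm high, flat top; at the start stands on the counter under the dropper bottle. Origin: centre of its underside; z up.
- store_tin: a second tin of the same kind, with nothing on it, standing loose on the counter: 63 mm across, 26 mm high, flat top. Target for the tin from the pile. Origin: centre of its underside; z up.
- store_block: a second aluminium block of the same kind, with nothing on it, standing loose on the counter: 50 mm along x, 70 mm along y, 30 mm high, flat top. Target for the block from the pile. Origin: centre of its underside; z up.
- red_mat: plain round red mat, fixed to the counter, 72 mm across, 3 mm thick. Target for the dropper bottle. Origin: centre of its underside; z up, so its top is at +3 mm.
- blue_mat: plain round blue mat, fixed to the counter, 72 mm across, 3 mm thick. Target for the blue cap. Origin: centre of its underside; z up, so its top is at +3 mm.
- white_mat: plain round white mat, fixed to the counter, 72 mm across, 3 mm thick. Target for the white cup. Origin: centre of its underside; z up, so its top is at +3 mm.
- timer: bystander, to be left alone: square white bench timer with a grey dial, 68x68 mm, 43 mm high. Origin: centre of its underside; z up.
- black_marker: bystander, to be left alone: black capped marker lying near the counter's front edge, 140 mm along its y, 11 mm thick. Origin: middle of its underside.
- tape: bystander, to be left alone: roll of tan label tape lying flat, 63 mm across, 18 mm high. Origin: centre of its underside; z up.

How it is judged (in metres and radians):
At the end, for the whole second after the job is handed in: Cup, cap and bottle upright on their mats, centres within 15 mm; tin on tin and block on block, level, centres within 12 mm, blocks in line within 0.22 rad (either end); the lower two level and within 30 mm of where they began; all at rest (horizontal distance between cup and white_mat below 0.015 m and z of cup in the frame of white_mat between -0.001 and 0.007 m and angle between each of cup, blue_cap, red_bottle, tin, block, store_block, store_tin's own z axis and vertical below 0.1 rad and linear speed of each of cup, blue_cap, red_bottle, tin, block below 0.02 m/s and angular speed of each of cup, blue_cap, red_bottle, tin, block below 0.2 rad/s and horizontal distance between blue_cap and blue_mat below 0.015 m and z of blue_cap in the frame of blue_mat between -0.001 and 0.007 m and horizontal distance between red_bottle and red_mat below 0.015 m and z of red_bottle in the frame of red_mat between -0.001 and 0.007 m and horizontal distance between tin and store_tin below 0.012 m and z of tin in the frame of store_tin between 0.022 and 0.03 m and horizontal distance between block and store_block below 0.012 m and z of block in the frame of store_block between 0.026 and 0.034 m and angle between the x axis of block and the x axis of store_block, either way round below 0.22 rad and distance of each of store_block, store_tin from where it was at the start of the episode below 0.03 m); the robot touches nothing.
It fails at once if the bench timer is shoved more than 30 mm (distance of timer from where it was at the start of the episode above 0.03 m).
It fails at once if the black marker is shoved more than 30 mm (distance of black_marker from where it was at the start of the episode above 0.03 m).
It fails at once if the roll of tape is shoved more than 30 mm (distance of tape from where it was at the start of the episode above 0.03 m).
It fails at once if the dropper bottle is knocked over (angle between red_bottle's own z axis and vertical above 0.8 rad).
It fails at once if the sample cup is knocked over (angle between cup's own z axis and vertical above 0.8 rad).
It also fails if it takes over 112 s, if anything falls off the work surface, if the arm or the gripper's body presses on something with over 40 N, if the wrist force passes 120 N, or if a joint passes its speed limit or range.

## Working session

There is one attempt and no reset: what is moved stays moved. The work goes in short steps, Python scripts to look and compute and a tool call to move; the robot and the scene stay as the last step left them, time stands still between calls to the robot, and variables do not carry over. Pictures are saved under pics/ and viewed, at most 15 in all, crops included, and the job is handed in when it is done.

Besides the shell and the picture viewer there is one more tool, called after "Request:" by a JSON object that holds its "api" and its "payload", one argument or row to a line. move_arm: Moves the arm, as the interface text tells. Its arguments: {"type":"object","properties":{"plan":{"type":"array","items":{"type":"array"}}},"required":["plan"]}

```bash
mkdir -p pics; ls; python3 - <<'E'
from cell import readout, eyes, env
import cv2
print(readout.state())
for n in("scene","top"):
    p=eyes.read_camera(n); cv2.imwrite(f"pics/{n}0.png",p["img"][:,:,::-1]); print(n,p["K"],p["extrinsics"],p["shot"],[k for k in p])
E
```

```text
pics
{'t': 0.0, 'joints': array([ 1.03040976e+00,  4.91549352e-01,  1.55945347e+00, -1.54619607e-05,
        1.09171201e+00, -1.05598204e-01]), 'qvel': array([-0.0007257 , -0.00026105, -0.00107648, -0.00108043, -0.00096791,
       -0.00112988]), 'tau': array([ 2.24584757e-03, -6.12649870e+01, -2.58187616e+01,  6.93263789e-02,
        4.81950038e-02, -1.00560819e-04]), 'eef_pos': array([263.1140482 , 566.64250775, 214.06670933]), 'tcp_rot': array([-3.14047527e+00, -1.04644062e-04,  2.70681137e+00]), 'ft_force': array([ 0.065484  ,  0.31956524, -0.10622536]), 'moment': array([-0.01436235,  0.05694289,  0.00209472]), 'grip_force': 0.0, 'opening': 0.9978833155828535}
scene [[363.87389932   0.         251.05629869]
 [  0.         363.87389932 192.11739244]
 [  0.           0.           1.        ]] [[ 8.73151397e-01  2.65255348e-01 -4.08957501e-01  8.61706952e+01]
 [-4.87292889e-01  4.53751610e-01 -7.46093236e-01 -9.12285799e+02]
 [-1.23400959e-02  8.50734434e-01  5.25450897e-01  5.88834871e+02]
 [ 0.00000000e+00  0.00000000e+00  0.00000000e+00  1.00000000e+00]] 1 ['img', 'K', 'extrinsics', 'shot']
top [[468.56950404   0.         258.80444629]
 [  0.         468.56950404 192.49362584]
 [  0.           0.           1.        ]] [[ 7.12643255e-03  9.93974566e-01 -1.09379047e-01  3.61389042e+02]
 [-9.99876859e-01  5.55362308e-03 -1.46773532e-02 -1.76529542e+02]
 [-1.39814657e-02  1.09470175e-01  9.93891744e-01  1.29478228e+03]
 [ 0.00000000e+00  0.00000000e+00  0.00000000e+00  1.00000000e+00]] 2 ['img', 'K', 'extrinsics', 'shot']
```

View pics/top0.png

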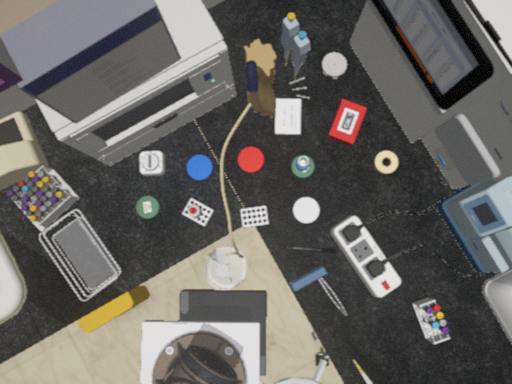

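View pics/scene0.png

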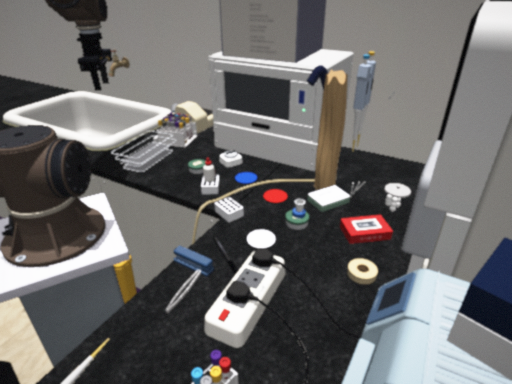

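Top view: pile of three at (302,166), bottle on block (198,211), store tin (148,207), store block (255,216), mats blue (200,167), red (251,159), white (306,210), timer (152,162), marker (312,249), tape (386,162).

```bash
cat > h.py <<'E'
from cell import readout, eyes, env
import numpy as np, cv2
from scipy.spatial.transform import Rotation as R
def ray(p,uv):
    K,E=p["K"],p["extrinsics"]; x=(uv[0]-K[0,2])/K[0,0]; y=(uv[1]-K[1,2])/K[1,1]
    if p.get("fish"):
        r=np.hypot(x,y); s=np.sin(r)/max(r,1e-9); d=np.array([x*s,-y*s,-np.cos(r)])
    else: d=np.array([x,-y,-1])
    return E[:3,3],E[:3,:3]@d
def world(p,uv,z):
    o,d=ray(p,uv); return o+d*(z-o[2])/d[2]
def cam(n):
    p=eyes.read_camera(n); p["fish"]=n=="wrist"; return p
def tool(target,yaw=None):
    """shift in tool axes (m) from present pose to world target (mm)"""
    s=readout.state(); r=R.from_euler("xyz",s["tcp_rot"])
    return r.inv().apply(np.array(target)-s["eef_pos"])/1000
def fitplane(p,m,z):
    """project mask contour on plane z; min enclosing circle & min area rect & centroid"""
    c=max(cv2.findContours(m.astype(np.uint8),0,cv2.CHAIN_APPROX_NONE)[0],key=cv2.contourArea)[:,0]
    w=np.array([world(p,q,z)[:2] for q in c],np.float32)
    M=cv2.moments(w); cen=(M["m10"]/M["m00"],M["m01"]/M["m00"]) if M["m00"] else w.mean(0)
    return cen,cv2.minEnclosingCircle(w),cv2.minAreaRect(w)
E
python3 - <<'E'
from h import *
np.set_printoptions(precision=1,suppress=True)
Z=dict(cup=66,blue_cap=40,tin=26,red_bottle=104,block=30,store_tin=26,store_block=30,red_mat=3,blue_mat=3,white_mat=3,timer=43,black_marker=5,tape=18)
p=cam("top")
for n,z in Z.items():
    for d in eyes.cut_out(p,n)[:3]:
        c,e,r=fitplane(p,d["mask"],z)
        print(n,round(d["score"],2),np.array(d["uv"]),d["mask"].sum(),"cen",np.array(c),"circ",np.array(e[0]),round(e[1],1),"rect",np.array(r[0]),np.array(r[1]),round(r[2],1))
s=cam("scene")
for uv in [(315,185),(345,190),(225,160),(240,170),(195,235),(260,180)]: print(uv,world(s,uv,0))
cv2.imwrite("pics/c.png",cv2.resize(p["img"][90:290,120:400,::-1],None,fx=2.8,fy=2.8,interpolation=3))
E
```

```text
cup 0.51 [303.  162.7] 80 cen [ 582. -274.] circ [ 582.1 -273.8] 13.3 rect [ 582.7 -273.8] [24.2 23.9] 0.3
tin 0.5 [301.1 169.5] 282 cen [ 566.  -274.8] circ [ 573.1 -275. ] 32.3 rect [ 571.2 -275.1] [62.7 58.2] 78.8
red_bottle 0.64 [195.3 213.5] 136 cen [444.7   6.2] circ [445.3   6.1] 18.0 rect [444.8   6.3] [33.4 30.7] 64.5
block 0.79 [204.2 212.7] 283 cen [444.3  -4.3] circ [447.1   7.1] 38.7 rect [446.3   7.4] [69.8 49.4] 63.9
store_tin 0.94 [146.4 209.7] 433 cen [460.1 145. ] circ [459.9 145. ] 32.7 rect [459.6 145.2] [64.6 59.1] 46.0
store_tin 0.23 [201.7 210.2] 380 cen [446.8   8.5] circ [448.1   8.4] 42.3 rect [446.8   8.6] [77.1 51.2] 62.0
store_block 0.58 [254.4 216.8] 480 cen [ 436.2 -143.1] circ [ 435.6 -143.8] 40.3 rect [ 436.8 -144. ] [52.  70.2] 10.1
red_mat 0.82 [252.  158.3] 485 cen [ 597.1 -132.3] circ [ 597.3 -132.3] 35.4 rect [ 597.7 -132.1] [68.1 67.2] 0.3
blue_mat 0.73 [198.8 166.8] 450 cen [572.7  10.4] circ [572.9  10.5] 34.6 rect [572.3  10.9] [62.2 67.2] 45.9
blue_mat 0.52 [252.6 156.3] 526 cen [ 597.6 -133.9] circ [ 597.4 -133.8] 36.8 rect [ 597.8 -133.5] [68.1 70. ] 0.3
white_mat 0.86 [304.5 209.1] 523 cen [ 457.5 -287. ] circ [ 457.5 -286.7] 35.7 rect [ 457.2 -286.7] [69.1 69. ] 0.3
timer 0.75 [152.8 161.7] 609 cen [577.9 134.1] circ [578.2 134. ] 42.3 rect [577.1 134. ] [69.2 68.2] 1.7
tape 0.76 [385.5 160.6] 446 cen [ 587.7 -503.5] circ [ 586.9 -504.3] 35.4 rect [ 588.3 -502.9] [59.8 69.5] 44.9
tape 0.34 [298.4 165.3] 52 cen [ 574.1 -272.4] circ [ 580.  -274.8] 15.7 rect [ 574.4 -273.1] [31.3 18.2] 73.3
(315, 185) [ 740.2 -141.     0. ]
(345, 190) [ 801.2 -211.9    0. ]
(225, 160) [570.7 163.3   0. ]
(240, 170) [581.9  68.5   0. ]
(195, 235) [ 315.7 -187.6    0. ]
(260, 180) [606.1 -25.4   0. ]
```

View pics/c.png

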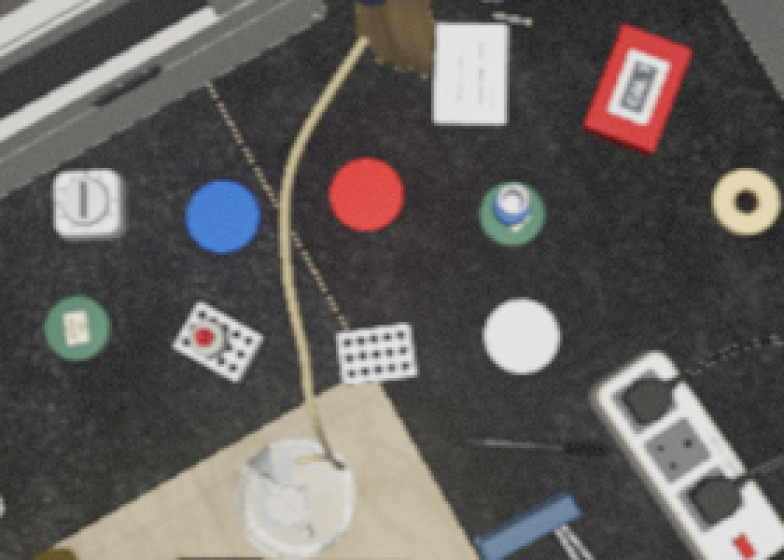

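```bash
python3 - <<'E'
from h import *
p=cam("scene")
cv2.imwrite("pics/s.png",cv2.resize(p["img"][130:260,180:400,::-1],None,fx=3.6,fy=3.6,interpolation=3))
E
```

```text
(no output)
```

View pics/s.png

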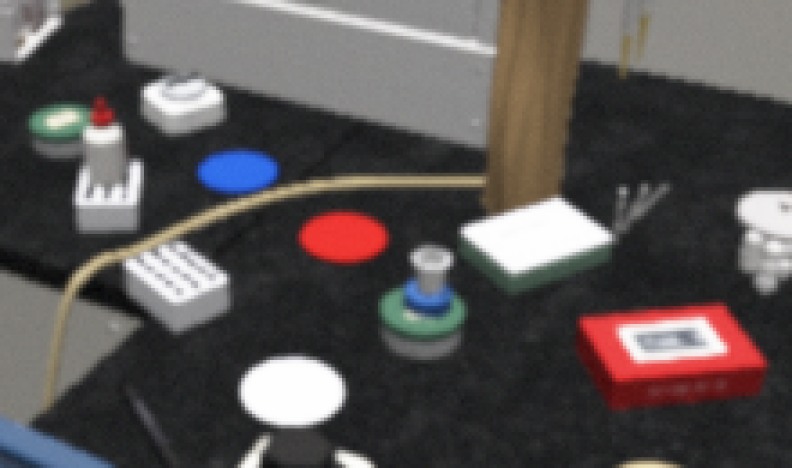

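Request:
{"api": "move_arm", "payload": {
  "plan": [
    [[0,0,50],[-0.21,-0.2,0],1],
    [[0,0,50],[-0.21,-0.2,0],1],
    [[0,0,50],[-0.21,-0.2,0],1],
    [[0,0,50],[-0.21,-0.2,0],1],
    [[0,0,50],[-0.21,-0.2,0],1]
  ]
}}

```text
t: 1.52
eef_pos: [370.0, 294.9, 214.9]
tcp_rot: [3.141, -0.0, 1.828]
ft_force: [0.5, 0.1, -0.2]
opening: 0.998
grip_force: 0.0
```

Scene crop: hose runs low behind the store block; cup, cap and tin pile is visibly offset slightly; bottle stands upright on its block.

Request:
{"api": "move_arm", "payload": {
  "plan": [
    [[0,0,15.1],[-0.302,0.025,0],1],
    [[0,0,15.1],[-0.302,0.025,0],1],
    [[0,0,15.1],[-0.302,0.025,0],1],
    [[0,0,15.1],[-0.302,0.025,0],1],
    [[0,0,15.1],[-0.302,0.025,0],1]
  ]
}}

```text
t: 2.15
eef_pos: [472.8, 9.7, 214.9]
tcp_rot: [3.141, 0.0, 1.57]
ft_force: [0.3, 0.9, 0.2]
opening: 1.0
grip_force: 0.0
```

Request:
{"api": "move_arm", "payload": {
  "plan": [
    [[0,0,0],[-0.29,0.1,0],0.2],
    [[0,0,0],[-0.29,0.1,0],0.2],
    [[0,0,0],[-0.29,0.1,0],0.2],
    [[0,0,0],[-0.29,0.1,0],0.2],
    [[0,0,0],[-0.29,0.1,0],0.2]
  ]
}}

```text
t: 2.78
eef_pos: [572.5, -280.4, 214.6]
tcp_rot: [3.141, 0.0, 1.57]
ft_force: [1.1, 0.3, 0.5]
opening: 0.606
grip_force: 0.0
```

```bash
cat > w.py <<'E'
import sys
from h import *
np.set_printoptions(precision=1,suppress=True)
s=readout.state(); print(s["t"],s["eef_pos"],np.degrees(s["tcp_rot"]),s["opening"],s["grip_force"])
p=cam("wrist"); print(p["K"][0],p["extrinsics"])
cv2.imwrite(f"pics/{sys.argv[1]}.png",p["img"][:,:,::-1])
for a in sys.argv[2:]:
    n,z=a.split("=")
    for d in eyes.cut_out(p,n)[:2]:
        c,e,r=fitplane(p,d["mask"],float(z)); print(n,round(d["score"],2),np.array(d["uv"]),d["mask"].sum(),"cen",np.array(c),"circ",np.array(e[0]),round(e[1],1),"rect",np.array(r[0]),np.array(r[1]),round(r[2],1))
E
python3 w.py w1 cup=66 blue_cap=40 tin=26 white_mat=3
```

```text
2.775 [ 572.5 -280.4  214.6] [180.   0.  90.] 0.6061535316337964 0.0
[297.3   0.  254. ] [[   1.     0.     0.   572.5]
 [  -0.     1.     0.2 -212.5]
 [   0.    -0.2    1.   385.2]
 [   0.     0.     0.     1. ]]
cup 0.67 [259.2 174.7] 462 cen [ 580.8 -274.4] circ [ 580.8 -274.5] 13.8 rect [ 580.8 -274.5] [25.2 25.7] 0.0
blue_cap 0.74 [274.6  59.8] 2380 cen [ 594.4 -140.7] circ [ 594.4 -140.7] 33.1 rect [ 594.7 -140.9] [64.1 63.9] 35.5
blue_cap 0.48 [256.5 164.6] 261 cen [ 576.2 -265.2] circ [ 578.3 -272.3] 17.2 rect [ 575.9 -267.7] [33.5 21.5] 28.0
tin 0.87 [243.  173.1] 1167 cen [ 573.9 -276.1] circ [ 573.6 -276.3] 30.9 rect [ 573.8 -276.3] [61.2 59.2] 90.0
white_mat 0.96 [167.9 181. ] 2069 cen [ 455.7 -287. ] circ [ 455.8 -287.1] 36.5 rect [ 455.1 -287.2] [71.7 70. ] 87.3
```

View pics/w1.png

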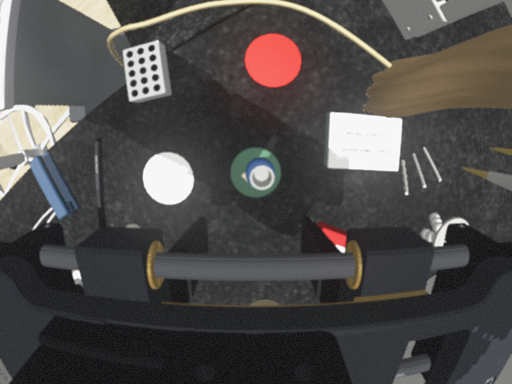

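Wrist view: the pile at (258,173) is centred between the fingers with the cup at (259,175); white mat at (168,178).

Request:
{"api": "move_arm", "payload": {
  "plan": [
    [[0,0,0],[0.006,0.0085,0.05],0.2],
    [[0,0,0],[0.006,0.0085,0.1],0.2],
    [[0,0,0],[0.006,0.0085,0.14],0.2],
    [[0,0,0],[0.006,0.0085,0.17],0.2],
    [[0,0,0],[0.006,0.0085,0.17],0.2]
  ]
}}

```text
t: 3.65
eef_pos: [579.8, -270.2, 43.3]
tcp_rot: [-3.139, -0.002, 1.572]
ft_force: [-0.7, 0.2, 0.4]
opening: 0.599
grip_force: 0.0
```

Request:
{"api": "move_arm", "payload": {
  "plan": [
    [[0,0,0],[0,0,0],-1],
    [[0,0,0],[0,0,0],-1],
    [[0,0,0],[0,0,0],-1],
    [[0,0,0],[0,0,0],-1],
    [[0,0,0],[0,0,0],-1]
  ]
}}

```text
t: 4.28
eef_pos: [581.0, -272.3, 45.3]
tcp_rot: [3.141, 0.0, 1.571]
ft_force: [0.3, -0.1, 6.1]
opening: 0.256
grip_force: 30.0
```

Request:
{"api": "move_arm", "payload": {
  "plan": [
    [[0,0,0],[0,0,-0.02],-1],
    [[0,0,0],[0,0,-0.06],-1],
    [[0,0,0],[0,0,-0.06],-1],
    [[0,0,0],[0,0,-0.06],-1]
  ]
}}

```text
t: 4.78
eef_pos: [580.3, -271.9, 104.1]
tcp_rot: [-3.141, -0.0, 1.571]
ft_force: [-0.4, 0.6, 0.2]
opening: 0.259
grip_force: 30.0
```

```bash
python3 w.py w2 cup=125 blue_cap=40 tin=26 white_mat=3; python3 - <<'E'
from h import *
p=cam("scene"); cv2.imwrite("pics/s2.png",cv2.resize(p["img"][120:260,220:400,::-1],None,fx=4,fy=4,interpolation=3))
E
```

```text
4.775 [ 580.3 -271.9  104.1] [-180.   -0.   90.] 0.2585022991537548 29.999918440153124
[297.3   0.  254. ] [[   1.     0.     0.   580.4]
 [  -0.     1.     0.2 -204.1]
 [  -0.    -0.2    1.   274.7]
 [   0.     0.     0.     1. ]]
cup 0.71 [257.  238.8] 1189 cen [ 580.3 -267.5] circ [ 580.1 -269.2] 13.4 rect [ 580.3 -265.8] [24.4 19.5] 0.0
blue_cap 0.7 [255.6 206.4] 1196 cen [ 579.4 -271.5] circ [ 579.5 -272.4] 17.5 rect [ 579. -271.] [32.3 30.8] 0.0
tin 0.79 [236.8 191.2] 1961 cen [ 569.8 -266.4] circ [ 574.3 -274. ] 31.4 rect [ 573.1 -272. ] [60.6 58.2] 9.3
white_mat 0.59 [131.2 205.3] 3167 cen [ 454.9 -284.6] circ [ 455.6 -286.2] 36.5 rect [ 454.4 -284.1] [72.2 65.8] 27.1
```

View pics/s2.png

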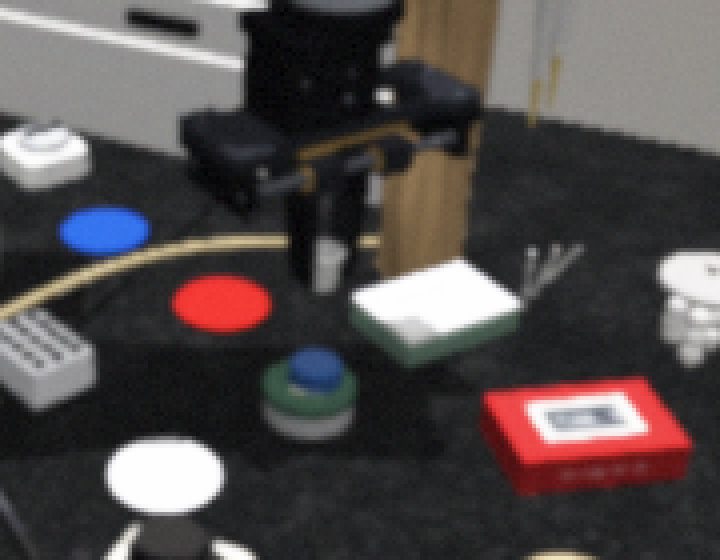

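Scene: cup held level between the fingers, cap and tin undisturbed. Now to the white mat.

Request:
{"api": "move_arm", "payload": {
  "plan": [
    [[0,0,0],[-0.007,-0.062,0],-1],
    [[0,0,0],[-0.013,-0.124,0],-1],
    [[0,0,0],[-0.013,-0.124,0.04],-1],
    [[0,0,0],[-0.013,-0.124,0.08],-1],
    [[0,0,0],[-0.013,-0.124,0.08],-1]
  ]
}}

```text
t: 5.7
eef_pos: [455.5, -284.3, 22.6]
tcp_rot: [-3.138, -0.003, 1.57]
ft_force: [-0.1, -0.5, -0.1]
opening: 0.262
grip_force: 30.0
```

Request:
{"api": "move_arm", "payload": {
  "plan": [
    [[0,0,0],[0,0,0.004],-1],
    [[0,0,0],[0,0,0.008],-1],
    [[0,0,0],[0,0,0.012],-1],
    [[0,0,0],[0,0,0.013],-1],
    [[0,0,0],[0,0,0.013],-1]
  ]
}}

```text
t: 6.32
eef_pos: [456.7, -285.0, 11.7]
tcp_rot: [3.141, 0.0, 1.571]
ft_force: [0.5, -0.5, 0.1]
opening: 0.26
grip_force: 30.0
```

Request:
{"api": "move_arm", "payload": {
  "plan": [
    [[0,0,0],[0,0,0.0015],-1],
    [[0,0,0],[0,0,0.0025],-1],
    [[0,0,0],[0,0,0.0025],-1]
  ]
}}

```text
t: 6.7
eef_pos: [456.6, -285.0, 9.0]
tcp_rot: [-3.142, -0.0, 1.571]
ft_force: [0.3, 0.1, -0.8]
opening: 0.26
grip_force: 30.0
```

Request:
{"api": "move_arm", "payload": {
  "plan": [
    [[0,0,0],[0,0,0.0007],-1],
    [[0,0,0],[0,0,0.0012],-1],
    [[0,0,0],[0,0,0.0012],-1]
  ]
}}

```text
t: 7.08
eef_pos: [456.8, -285.2, 8.7]
tcp_rot: [3.141, 0.0, 1.571]
ft_force: [-1.7, 0.5, 11.5]
opening: 0.255
grip_force: 30.0
```

Request:
{"api": "move_arm", "payload": {
  "plan": [
    [[0,0,0],[0,0,0],-0.3],
    [[0,0,0],[0,0,0],-0.3],
    [[0,0,0],[0,0,0],-0.1],
    [[0,0,0],[0,0,0],-0.1]
  ]
}}

```text
t: 7.58
eef_pos: [456.6, -285.0, 7.8]
tcp_rot: [-3.141, -0.0, 1.571]
ft_force: [-0.2, -0.2, -0.1]
opening: 0.441
grip_force: 0.0
```

Request:
{"api": "move_arm", "payload": {
  "plan": [
    [[0,0,0],[0,0,-0.02],0.2],
    [[0,0,0],[0,0,-0.08],0.2],
    [[0,0,0],[0.006,0.06,-0.1],0.2],
    [[0,0,0],[0.0127,0.122,-0.1],0.2],
    [[0,0,0],[0.0127,0.122,-0.1],0.2]
  ]
}}

```text
t: 8.2
eef_pos: [581.7, -271.5, 107.8]
tcp_rot: [3.14, 0.001, 1.573]
ft_force: [-1.1, 0.3, -0.4]
opening: 0.598
grip_force: 0.0
```

```bash
python3 w.py w3 cup=29 blue_cap=40 tin=26 white_mat=3
```

```text
8.2 [ 581.7 -271.5  107.8] [179.9   0.   90.1] 0.5975459936066431 0.0
[297.3   0.  254. ] [[   1.    -0.    -0.   581.2]
 [   0.     1.     0.2 -203.5]
 [   0.    -0.2    1.   278.4]
 [   0.     0.     0.     1. ]]
cup 0.6 [124.8 210. ] 654 cen [ 458.7 -285. ] circ [ 459.1 -284.2] 17.8 rect [ 459.3 -285. ] [33.5 26.6] 1.9
blue_cap 0.84 [252.4 204.4] 1412 cen [ 579.4 -272.5] circ [ 579.3 -272.5] 18.4 rect [ 579.2 -272.4] [33.6 35.7] 0.1
tin 0.68 [232.7 197.1] 2406 cen [ 574.2 -274.8] circ [ 574.4 -274.5] 31.7 rect [ 574.2 -274.2] [61.5 61.6] 0.2
white_mat 0.89 [138.1 197.5] 2257 cen [ 459.2 -278.3] circ [ 456.  -285.8] 36.7 rect [ 455.9 -280.6] [57.6 71.6] 88.7
```

View pics/w3.png

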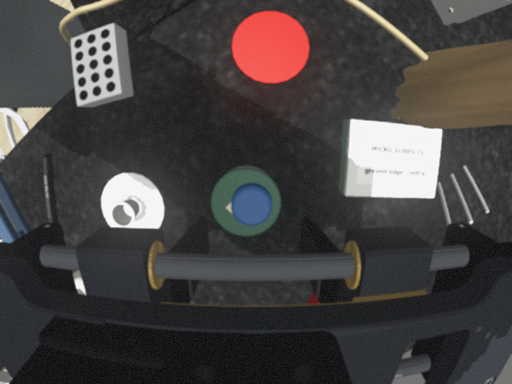

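Cup stands on the white mat (125,208); cap at (252,205) on the tin.

Request:
{"api": "move_arm", "payload": {
  "plan": [
    [[0,0,0],[0,0,0.04],0.2],
    [[0,0,0],[0,0,0.068],0.2],
    [[0,0,0],[0,0,0.078],0.2],
    [[0,0,0],[0,0,0.078],-0.1],
    [[0,0,0],[0,0,0.078],-1]
  ]
}}

```text
t: 9.07
eef_pos: [579.0, -272.8, 31.1]
tcp_rot: [3.14, 0.001, 1.57]
ft_force: [0.5, 0.4, 0.9]
opening: 0.447
grip_force: 0.0
```

Request:
{"api": "move_arm", "payload": {
  "plan": [
    [[0,0,0],[0,0,0],-1],
    [[0,0,0],[0,0,0],-1],
    [[0,0,0],[0,0,0],-1]
  ]
}}

```text
t: 9.45
eef_pos: [579.0, -272.6, 31.0]
tcp_rot: [3.14, 0.001, 1.571]
ft_force: [-0.7, -0.3, 7.0]
opening: 0.357
grip_force: 30.1
```

Request:
{"api": "move_arm", "payload": {
  "plan": [
    [[0,0,0],[0,0,-0.03],-1],
    [[0,0,0],[0,0,-0.09],-1],
    [[0,0,0],[0.06,0,-0.09],-1],
    [[0,0,0],[0.12,-0.003,-0.09],-1],
    [[0,0,0],[0.18,-0.006,-0.09],-1]
  ]
}}

```text
t: 10.07
eef_pos: [572.5, -90.7, 120.4]
tcp_rot: [3.141, 0.0, 1.57]
ft_force: [0.6, 0.7, -0.6]
opening: 0.353
grip_force: 30.0
```

Request:
{"api": "move_arm", "payload": {
  "plan": [
    [[0,0,0],[0.06,0,0],-1],
    [[0,0,0],[0.103,0,0],-1],
    [[0,0,0],[0.103,0,0],-1]
  ]
}}

```text
t: 10.45
eef_pos: [572.5, 13.4, 120.3]
tcp_rot: [3.141, -0.0, 1.574]
ft_force: [-0.5, 0.3, -0.3]
opening: 0.354
grip_force: 30.0
```

```bash
python3 w.py w4 blue_cap=123 blue_mat=3 red_mat=3 store_tin=26 red_bottle=104 timer=43 block=30 store_block=30
```

```text
10.45 [572.5  13.4 120.3] [180.   -0.   90.2] 0.35447782767906794 29.978641182824504
[297.3   0.  254. ] [[  1.   -0.   -0.  572.2]
 [  0.    1.    0.2  81.2]
 [  0.   -0.2   1.  291. ]
 [  0.    0.    0.    1. ]]
blue_cap 0.96 [255.8 234.6] 2356 cen [572.6  14.3] circ [572.9  12. ] 19.2 rect [572.5  15.7] [34.5 30.7] 0.0
blue_mat 0.85 [256.7 187.5] 3212 cen [573.7  16.2] circ [573.3  11.4] 35.6 rect [573.9  16.7] [60.4 70.3] 87.6
red_mat 0.82 [271.4 300.1] 783 cen [ 590.8 -112.7] circ [ 590.3 -120.4] 28.1 rect [ 590.  -111.2] [55.9 27.5] 2.4
store_tin 0.74 [141.9  56.6] 3170 cen [462.8 146.1] circ [463.2 145.5] 33.8 rect [463.1 145.6] [60.4 66.5] 45.1
red_bottle 0.9 [108.3 202.9] 1833 cen [469.3  25.9] circ [467.5  25.4] 27.4 rect [467.7  25. ] [54.7 27.7] 30.2
timer 0.7 [269.   56.3] 4800 cen [582.3 135.5] circ [582.4 135.6] 37.4 rect [582.6 135.3] [58.5 63.1] 2.3
block 0.56 [139.2 181.8] 2179 cen [461.8  19.6] circ [456.7  11.5] 41.4 rect [452.2  11.7] [77.9 54.7] 63.7
```

View pics/w4.png

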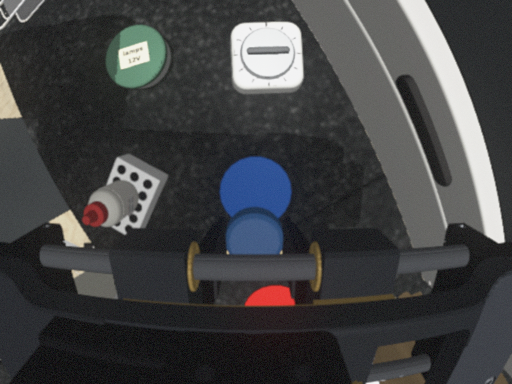

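Held cap at (256,235) over blue mat (256,190); oven front is clear on the right. Lowering.

Request:
{"api": "move_arm", "payload": {
  "plan": [
    [[0,0,0],[0,0,0.04],-1],
    [[0,0,0],[0,0,0.08],-1],
    [[0,0,0],[0,0,0.1],-1],
    [[0,0,0],[0,0,0.108],-1],
    [[0,0,0],[0,0,0.11],-1]
  ]
}}

```text
t: 11.52
eef_pos: [572.9, 10.5, 10.0]
tcp_rot: [3.141, -0.0, 1.57]
ft_force: [0.0, 0.9, -0.0]
opening: 0.353
grip_force: 30.0
```

Request:
{"api": "move_arm", "payload": {
  "plan": [
    [[0,0,0],[0,0,0.0012],-1],
    [[0,0,0],[0,0,0.0022],-1],
    [[0,0,0],[0,0,0.0022],-1]
  ]
}}

```text
t: 11.9
eef_pos: [573.1, 10.6, 8.5]
tcp_rot: [3.14, 0.0, 1.571]
ft_force: [-0.7, 0.5, 5.0]
opening: 0.356
grip_force: 30.1
```

Request:
{"api": "move_arm", "payload": {
  "plan": [
    [[0,0,0],[0,0,0],0],
    [[0,0,0],[0,0,0],0],
    [[0,0,0],[0,0,-0.02],0.3],
    [[0,0,0],[0,0,-0.08],0.8],
    [[0,0,0],[-0.05,0,-0.1],0.8]
  ]
}}

```text
t: 12.52
eef_pos: [573.7, -38.0, 110.6]
tcp_rot: [3.138, 0.0, 1.575]
ft_force: [0.7, -0.6, 0.1]
opening: 0.755
grip_force: 0.0
```

Request:
{"api": "move_arm", "payload": {
  "plan": [
    [[0,0,0],[-0.06,0,0],0.8],
    [[0,0,0],[-0.12,0,0],0.8],
    [[0,0,0],[-0.18,0,0],0.8],
    [[0,0,0],[-0.236,0.001,0],0.8],
    [[0,0,0],[-0.236,0.001,0],0.8]
  ]
}}

```text
t: 13.15
eef_pos: [573.2, -279.0, 107.2]
tcp_rot: [3.141, 0.0, 1.566]
ft_force: [-0.2, 0.8, -1.5]
opening: 0.897
grip_force: 0.0
```

```bash
python3 w.py w5 cup=29 tin=26 red_mat=3; python3 - <<'E'
from h import *
p=cam("top")
for n,z in dict(blue_cap=17,blue_mat=3,cup=29,white_mat=3).items():
    for d in eyes.cut_out(p,n)[:2]: print(n,d["score"],fitplane(p,d["mask"],z)[:2])
E
```

```text
13.15 [ 573.2 -279.   107.2] [180.    0.   89.8] 0.8972374057460885 0.0
[297.3   0.  254. ] [[   1.     0.     0.   573.4]
 [  -0.     1.     0.2 -211. ]
 [   0.    -0.2    1.   277.8]
 [   0.     0.     0.     1. ]]
cup 0.95 [131.9 203.4] 680 cen [ 458.6 -285.7] circ [ 459.7 -285. ] 17.1 rect [ 458.  -284.6] [32.5 27.1] 57.3
cup 0.37 [255. 193.] 3790 cen [ 573.8 -274. ] circ [ 573.9 -273.9] 31.0 rect [ 573.7 -273.8] [60.8 60.1] 89.8
tin 0.76 [253.5 193.4] 3801 cen [ 574.1 -275.2] circ [ 574.6 -275.1] 31.6 rect [ 574.1 -275.1] [61.2 61.3] 44.5
red_mat 0.79 [278.4  40.1] 4391 cen [ 596.3 -133.2] circ [ 596.4 -133.5] 36.5 rect [ 596.6 -132.8] [71.4 72. ] 62.6
blue_mat 0.91 ((574.7176773017669, 10.461428993560403), ((574.7388916015625, 10.480072021484375), 36.358924865722656))
white_mat 0.42 ((446.9607465235585, -310.1571196878794), ((450.3345947265625, -304.517333984375), 28.908823013305664))
```

Request:
{"api": "move_arm", "payload": {
  "plan": [
    [[0,0,0],[0,0,0.05],0.8],
    [[0,0,0],[0,0,0.09],0.8],
    [[0,0,0],[0,0,0.102],0.8],
    [[0,0,0],[0,0,0.102],0.4],
    [[0,0,0],[0,0,0.102],-1]
  ]
}}

```text
t: 14.22
eef_pos: [574.4, -275.7, 7.3]
tcp_rot: [3.14, 0.001, 1.571]
ft_force: [-0.3, -0.6, 0.6]
opening: 0.745
grip_force: 0.0
```

Request:
{"api": "move_arm", "payload": {
  "plan": [
    [[0,0,0],[0,0,0],-1],
    [[0,0,0],[0,0,0],-1],
    [[0,0,0],[0,0,0],-1]
  ]
}}

```text
t: 14.6
eef_pos: [574.3, -275.7, 7.2]
tcp_rot: [3.14, 0.001, 1.571]
ft_force: [-0.7, 0.3, 7.5]
opening: 0.658
grip_force: 30.0
```

Request:
{"api": "move_arm", "payload": {
  "plan": [
    [[0,0,0],[0,0,-0.03],-1],
    [[0,0,0],[0,0,-0.09],-1],
    [[0,0,0],[0,0,-0.15],-1],
    [[0,0,0],[0.06,-0.016,-0.15],-1],
    [[0,0,0],[0.12,-0.032,-0.15],-1]
  ]
}}

```text
t: 15.22
eef_pos: [541.1, -154.4, 156.8]
tcp_rot: [3.14, 0.001, 1.569]
ft_force: [0.8, 0.2, -2.0]
opening: 0.658
grip_force: 30.0
```

Request:
{"api": "move_arm", "payload": {
  "plan": [
    [[0,0,0],[0.06,-0.016,0],-1],
    [[0,0,0],[0.12,-0.032,0],-1],
    [[0,0,0],[0.18,-0.048,0],-1],
    [[0,0,0],[0.24,-0.064,0],-1],
    [[0,0,0],[0.301,-0.08,0],-1]
  ]
}}

```text
t: 15.85
eef_pos: [461.2, 146.9, 156.3]
tcp_rot: [3.14, -0.0, 1.57]
ft_force: [1.0, -0.7, -0.6]
opening: 0.656
grip_force: 30.0
```

Request:
{"api": "move_arm", "payload": {
  "plan": [
    [[0,0,0],[0,0,0.02],-1],
    [[0,0,0],[0,0,0.04],-1],
    [[0,0,0],[0,0,0.04],-1]
  ]
}}

```text
t: 16.23
eef_pos: [461.3, 145.2, 115.3]
tcp_rot: [-3.14, 0.0, 1.571]
ft_force: [0.5, 0.6, -0.7]
opening: 0.659
grip_force: 30.0
```

```bash
python3 w.py w6 tin=136 store_tin=26 timer=43 red_bottle=104 block=30; python3 - <<'E'
from h import *
p=cam("scene"); 
for n in("tin","store_tin"):
  for d in eyes.cut_out(p,n)[:2]: print(n,d["score"],d["uv"],world(p,d["uv"],13))
E
```

```text
16.225 [461.3 145.2 115.3] [-179.9    0.    90. ] 0.6591705683720491 29.999609291553497
[297.3   0.  254. ] [[  1.   -0.    0.  461.6]
 [  0.    1.    0.2 213.1]
 [ -0.   -0.2   1.  285.9]
 [  0.    0.    0.    1. ]]
tin 0.72 [251.3 228.6] 6663 cen [461.2 158. ] circ [461.1 150.3] 30.9 rect [461.2 161.2] [60.4 39.8] 0.2
store_tin 0.56 [251.9 176.9] 1701 cen [458.6 163.7] circ [458.5 150.7] 30.8 rect [457.8 163.3] [61.1 35.5] 3.7
timer 0.95 [375.8 194. ] 4174 cen [570.1 151.1] circ [570.9 150.5] 40.9 rect [569.9 151.5] [66.4 63.7] 4.2
block 0.84 [247.4 301.3] 849 cen [454.2  38.9] circ [453.5  35.5] 30.5 rect [453.5  41.2] [60.  22.8] 0.5
tin 0.71 [196.6, 134.4] [560.80963754 407.79754282  13.        ]
store_tin 0.61 [199.5, 162.3] [475.53938461 168.78490397  13.        ]
```

View pics/w6.png

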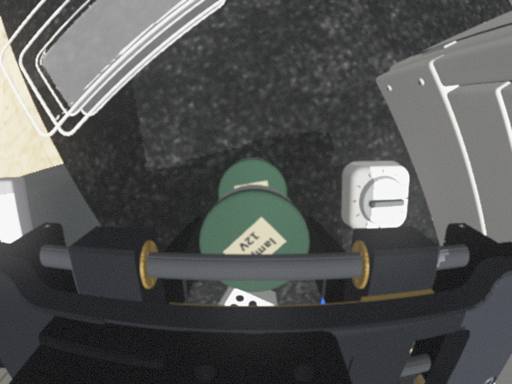

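Held tin at (254,240) over the store tin, whose far edge shows at (253,158), sides at columns 219 and 288.

```bash
python3 - <<'E'
from h import *
from scipy.optimize import least_squares
p=cam("wrist")
for n,z in(("store_tin",26),("tin",134.6)):
    d=eyes.cut_out(p,n)[0]; c=max(cv2.findContours(d["mask"].astype(np.uint8),0,1)[0],key=cv2.contourArea)[:,0]
    w=np.array([world(p,q,z)[:2] for q in c]); w=w[w[:,1]>w[:,1].max()-22]
    f=least_squares(lambda x:np.hypot(*(w-x).T)-31.5,[461,145],loss="soft_l1"); print(n,f.x,f.cost,len(w))
print(readout.state()["eef_pos"], world(p,(253,158),26))
E
```

```text
store_tin [459.3131379  147.59815068] 29.6006690559492 74
tin [461.72079128 146.78941357] 42.51827726182272 121
[461.93697934 145.06935286 115.85298105] [461.17645597 179.94535399  26.        ]
```

Request:
{"api": "move_arm", "payload": {
  "plan": [
    [[0,0,0],[0.0005,-0.0015,0.03],-1],
    [[0,0,0],[0.0005,-0.0015,0.06],-1],
    [[0,0,0],[0.0005,-0.0015,0.075],-1],
    [[0,0,0],[0.0005,-0.0015,0.08],-1],
    [[0,0,0],[0.0005,-0.0015,0.081],-1]
  ]
}}

```text
t: 17.45
eef_pos: [460.7, 145.7, 35.0]
tcp_rot: [3.141, -0.0, 1.571]
ft_force: [0.1, -0.0, -1.1]
opening: 0.652
grip_force: 30.0
```

Request:
{"api": "move_arm", "payload": {
  "plan": [
    [[0,0,0],[0,0,0.001],-1],
    [[0,0,0],[0,0,0.002],-1],
    [[0,0,0],[0,0,0.002],-1]
  ]
}}

```text
t: 17.82
eef_pos: [460.5, 145.6, 33.0]
tcp_rot: [3.141, -0.0, 1.571]
ft_force: [0.4, -0.2, -1.4]
opening: 0.654
grip_force: 30.0
```

Request:
{"api": "move_arm", "payload": {
  "plan": [
    [[0,0,0],[0,0,0.0007],-1],
    [[0,0,0],[0,0,0.0014],-1],
    [[0,0,0],[0,0,0.0014],-1]
  ]
}}

```text
t: 18.2
eef_pos: [460.5, 145.7, 32.2]
tcp_rot: [3.141, -0.0, 1.571]
ft_force: [-3.6, 0.7, 12.9]
opening: 0.653
grip_force: 30.0
```

Request:
{"api": "move_arm", "payload": {
  "plan": [
    [[0,0,0],[0,0,0],0.7],
    [[0,0,0],[0,0,0],0.7],
    [[0,0,0],[0,0,-0.05],0.7],
    [[0,0,0],[0,0,-0.11],0.7],
    [[0,0,0],[0,0,-0.17],0.7]
  ]
}}

```text
t: 18.82
eef_pos: [460.1, 145.5, 203.1]
tcp_rot: [-3.141, 0.0, 1.571]
ft_force: [1.3, 0.3, -0.4]
opening: 0.85
grip_force: 0.0
```

Request:
{"api": "move_arm", "payload": {
  "plan": [
    [[0,0,0],[-0.06,-0.006,-0.02],0.5],
    [[0,0,0],[-0.12,-0.012,-0.02],0.5],
    [[0,0,0],[-0.1395,-0.0155,-0.02],0.5],
    [[0,0,0],[-0.1395,-0.0155,-0.02],0.5]
  ]
}}

```text
t: 19.32
eef_pos: [444.7, 5.1, 221.3]
tcp_rot: [3.142, -0.0, 1.568]
ft_force: [0.1, 1.3, 0.8]
opening: 0.752
grip_force: 0.0
```

```bash
python3 w.py w7 tin=52 store_tin=52 red_bottle=104 block=30 red_mat=3; python3 - <<'E'
from h import *
p=cam("top"); cv2.imwrite("pics/t7.png",cv2.resize(p["img"][130:250,120:280,::-1],None,fx=4,fy=4))
E
```

```text
19.325 [444.7   5.1 221.3] [180.   -0.   89.8] 0.7522262437096358 0.0
[297.3   0.  254. ] [[  1.    0.    0.  444.9]
 [ -0.    1.    0.2  73. ]
 [ -0.   -0.2   1.  392. ]
 [  0.    0.    0.    1. ]]
tin 0.84 [264.4  59.6] 2262 cen [460.3 144.3] circ [460.1 144.1] 31.7 rect [460.5 144.3] [62.5 61. ] 24.8
store_tin 0.15 [360.6  72.8] 2398 cen [568.9 134.8] circ [569.4 134.6] 39.4 rect [569.  134.7] [64.6 62.1] 2.1
red_bottle 0.94 [254.3 171.3] 748 cen [446.6  20.9] circ [446.7  21.2] 16.2 rect [446.7  21. ] [31.  27.6] 89.8
block 0.94 [255.9 159.4] 1473 cen [447.1  10.3] circ [447.3  10.8] 42.5 rect [447.6  10.6] [72.  50.5] 61.7
red_mat 0.6 [355.1 245.3] 116 cen [ 597.2 -104. ] circ [ 595.6 -105.4] 12.4 rect [ 595.8 -104.5] [14.8 23.2] 87.1
```

View pics/w7.png

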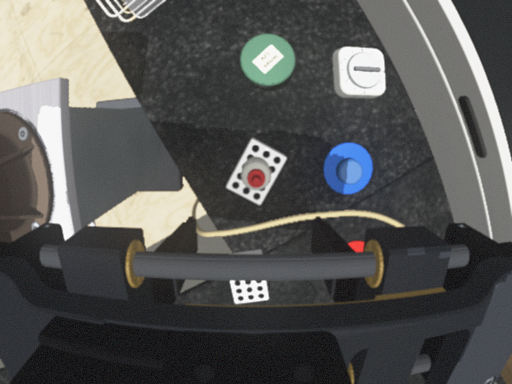

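Tin stack clean at (268,60); bottle's red tip at (257,179) and body ring about (256,173); block long axis at ~61.7° in world.

```bash
python3 - <<'E'
from h import *
p=cam("wrist")
print(world(p,(257,180),103),world(p,(256,173),83))
hsv=cv2.cvtColor(p["img"],cv2.COLOR_RGB2HSV); m=((hsv[...,0]<8)|(hsv[...,0]>172))&(hsv[...,1]>120)&(hsv[...,2]>50); m[:,:235]=0;m[:,280:]=0;m[:160]=0;m[195:]=0
c=np.argwhere(m).mean(0)[::-1];print(c,m.sum(),world(p,c,98)); print(readout.state()["eef_pos"])
d=eyes.cut_out(p,"red_bottle")[0]["mask"]; ys,xs=np.where(d); print(xs.min(),xs.max(),ys.min(),ys.max(),world(p,(xs.min(),171),83),world(p,(xs.max(),171),83),world(p,(255,ys.min()),83))
E
```

```text
[447.79925655  16.24673393 103.        ] [446.92416426  19.73094073  83.        ]
[255.67567568 179.65315315] 222 [446.51409482  15.58928581  98.        ]
[444.89819817   6.72620649 221.21508592]
241 270 158 191 [431.11751584  21.86997704  83.        ] [461.6746611   21.91153191  83.        ] [445.84363365  35.67606664  83.        ]
```

```bash
python3 - <<'E'
from h import *
p=cam("top"); print(world(p,(192.9,210.4),98),world(p,(192.9,210.4),104))
s=cam("scene")
for n in ("red_bottle",):
  for d in eyes.cut_out(s,n)[:2]: print(d["score"],d["uv"],world(s,d["uv"],65))
print(world(s,(180+101/3.6,130+112/3.6),98))
E
```

```text
[445.96203709   9.81426019  98.        ] [445.53803518   8.88003612 104.        ]
0.64 [210.4, 170.8] [447.30562903   1.34984393  65.        ]
[443.15461266   3.44314669  98.        ]
```

Request:
{"api": "move_arm", "payload": {
  "plan": [
    [[0,0,0],[0.0044,0.001,0.04],0.4],
    [[0,0,0],[0.0044,0.001,0.09],0.4],
    [[0,0,0],[0.0044,0.001,0.14],0.4],
    [[0,0,0],[0.0044,0.001,0.174],0.4],
    [[0,0,0],[0.0044,0.001,0.174],0.4]
  ]
}}

```text
t: 20.55
eef_pos: [444.9, 10.6, 45.8]
tcp_rot: [-3.137, -0.001, 1.571]
ft_force: [0.5, -0.3, 0.6]
opening: 0.699
grip_force: 0.0
```

Request:
{"api": "move_arm", "payload": {
  "plan": [
    [[0,0,0],[0,0,0],-0.1],
    [[0,0,0],[0,0,0],-0.3],
    [[0,0,0],[0,0,0],-1],
    [[0,0,0],[0,0,0],-1],
    [[0,0,0],[0,0,0],-1]
  ]
}}

```text
t: 21.18
eef_pos: [446.2, 10.5, 47.9]
tcp_rot: [3.14, 0.0, 1.571]
ft_force: [-0.0, -0.2, 8.8]
opening: 0.341
grip_force: 30.0
```

```bash
python3 w.py w8 red_bottle=104 block=30; python3 - <<'E'
from h import *
p=cam("wrist");a=p["img"][:,:,::-1]; s=cam("scene")["img"][100:220,160:300,::-1]
cv2.imwrite("pics/m8.png",np.hstack([cv2.resize(a[130:330,150:360],(420,400)),cv2.resize(s,(380,400))[:,:]]))
E
```

```text
21.175 [446.2  10.5  47.9] [179.9   0.   90. ] 0.34052302642851584 30.001575350761414
[297.3   0.  254. ] [[  1.    0.   -0.  446. ]
 [ -0.    1.    0.2  78.4]
 [  0.   -0.2   1.  218.5]
 [  0.    0.    0.    1. ]]
red_bottle 0.88 [252.5 229.9] 2883 cen [446.   34.4] circ [446.1  33.1] 15.3 rect [446.3  35.9] [25.  25.4] 88.6
block 0.64 [266.9 192.7] 2853 cen [454.7  32.3] circ [451.4  22.4] 33.2 rect [452.7  21.9] [48.8 50.5] 61.4
```

View pics/m8.png

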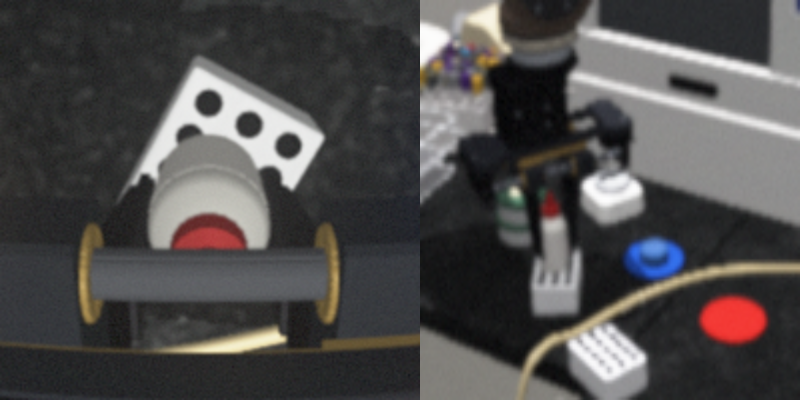

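Bottle is gripped upright (body at (208,200) left crop); cap stands mid blue mat. Lifting and carrying to the red mat.

Request:
{"api": "move_arm", "payload": {
  "plan": [
    [[0,0,0],[0,0,-0.02],-1],
    [[0,0,0],[0,0,-0.08],-1],
    [[0,0,0],[0,0,-0.12],-1],
    [[0,0,0],[-0.035,0.0375,-0.12],-1],
    [[0,0,0],[-0.07,0.075,-0.12],-1]
  ]
}}

```text
t: 22.05
eef_pos: [521.9, -60.2, 168.5]
tcp_rot: [3.14, 0.0, 1.572]
ft_force: [-0.4, 2.0, -0.3]
opening: 0.34
grip_force: 30.0
```

Request:
{"api": "move_arm", "payload": {
  "plan": [
    [[0,0,0],[-0.036,0.0375,0],-1],
    [[0,0,0],[-0.0725,0.0755,0],-1],
    [[0,0,0],[-0.0725,0.0755,0.04],-1],
    [[0,0,0],[-0.0725,0.0755,0.08],-1],
    [[0,0,0],[-0.0725,0.0755,0.08],-1]
  ]
}}

```text
t: 22.68
eef_pos: [594.9, -131.6, 85.0]
tcp_rot: [-3.136, -0.002, 1.57]
ft_force: [-0.3, -1.0, -0.1]
opening: 0.342
grip_force: 30.0
```

```bash
python3 w.py w9 red_mat=3 ; python3 - <<'E'
from h import *
p=cam("wrist"); z=readout.state()["eef_pos"][2]
print(world(p,(254,212.5),z-48+83)-readout.state()["eef_pos"])
s=cam("scene"); 
d=eyes.cut_out(s,"red_bottle")[0];b=z-18
print(d["score"],d["uv"],world(s,d["uv"],b+37))
a=p["img"][:,:,::-1]; s=s["img"][110:230,200:340,::-1]
cv2.imwrite("pics/m9.png",np.hstack([cv2.resize(a[130:330,150:360],(420,400)),cv2.resize(s,(380,400))]))
E
```

```text
22.675 [ 594.9 -131.6   85. ] [-179.7   -0.1   90. ] 0.34171818165582135 30.000029504299164
[297.3   0.  254. ] [[  1.   -0.    0.  595.8]
 [ -0.    1.    0.2 -64. ]
 [ -0.   -0.2   1.  255.8]
 [  0.    0.    0.    1. ]]
red_mat 0.83 [257.7 189. ] 3112 cen [ 597.1 -121.6] circ [ 596.5 -132.3] 35.4 rect [ 596.6 -123.4] [70.3 52.3] 0.0
[-0.3631989  24.85589653 35.        ]
0.66 [277.5, 165.2] [ 596.7963264  -139.91772292  107.90950288]
```

View pics/m9.png

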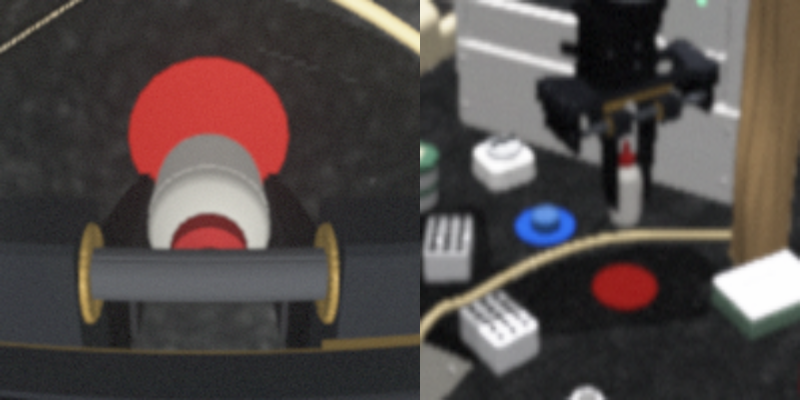

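Left: bottle hangs upright before the red mat (crop 208,110); right: bottle vertical above the mat. Lowering.

Request:
{"api": "move_arm", "payload": {
  "plan": [
    [[0,0,0],[-0.001,0,0.03],-1],
    [[0,0,0],[-0.001,0,0.055],-1],
    [[0,0,0],[-0.001,0,0.063],-1],
    [[0,0,0],[-0.001,0,0.064],-1],
    [[0,0,0],[-0.001,0,0.064],-1]
  ]
}}

```text
t: 23.55
eef_pos: [596.9, -133.2, 24.4]
tcp_rot: [3.14, 0.0, 1.571]
ft_force: [0.7, 0.5, -0.6]
opening: 0.339
grip_force: 30.0
```

Request:
{"api": "move_arm", "payload": {
  "plan": [
    [[0,0,0],[0,0,0.001],-1],
    [[0,0,0],[0,0,0.002],-1],
    [[0,0,0],[0,0,0.002],-1]
  ]
}}

```text
t: 23.92
eef_pos: [596.4, -133.0, 21.4]
tcp_rot: [3.141, -0.0, 1.571]
ft_force: [-0.5, -0.8, -0.7]
opening: 0.343
grip_force: 30.0
```

Request:
{"api": "move_arm", "payload": {
  "plan": [
    [[0,0,0],[0,0,0.001],-1],
    [[0,0,0],[0,0,0.0015],-1],
    [[0,0,0],[0,0,0.0015],-1]
  ]
}}

```text
t: 24.3
eef_pos: [596.4, -133.1, 21.3]
tcp_rot: [3.141, 0.0, 1.571]
ft_force: [-4.9, 0.8, 16.0]
opening: 0.338
grip_force: 30.0
```

Request:
{"api": "move_arm", "payload": {
  "plan": [
    [[0,0,0],[0,0,0],0.2],
    [[0,0,0],[0,0,0],0.2],
    [[0,0,0],[0,0,-0.04],0.4],
    [[0,0,0],[0,0,-0.1],0.7],
    [[0,0,0],[0,0,-0.15],0.7]
  ]
}}

```text
t: 24.92
eef_pos: [596.4, -133.0, 171.7]
tcp_rot: [3.141, 0.0, 1.571]
ft_force: [0.0, -0.4, -0.0]
opening: 0.81
grip_force: 0.0
```

Request:
{"api": "move_arm", "payload": {
  "plan": [
    [[0,0,9],[0.035,-0.037,0],0.7],
    [[0,0,18],[0.071,-0.075,0],0.7],
    [[0,0,28.3],[0.107,-0.112,0],0.7],
    [[0,0,28.3],[0.142,-0.1495,0],0.7],
    [[0,0,28.3],[0.142,-0.1495,0],0.7]
  ]
}}

```text
t: 25.55
eef_pos: [444.7, 10.7, 170.0]
tcp_rot: [-3.141, 0.0, 1.079]
ft_force: [0.9, -0.8, 0.4]
opening: 0.85
grip_force: 0.0
```

Request:
{"api": "move_arm", "payload": {
  "plan": [
    [[0,0,0],[0,0,0],0.7]
  ]
}}

```text
t: 25.68
eef_pos: [447.6, 8.9, 170.0]
tcp_rot: [3.141, -0.0, 1.077]
ft_force: [0.2, -0.1, 0.8]
opening: 0.852
grip_force: 0.0
```

```bash
python3 w.py w10 block=30 blue_mat=3 blue_cap=17 red_bottle=77 store_block=30; python3 - <<'E'
from h import *
p=cam("top"); print("top")
for n,z in dict(red_bottle=77,red_mat=3,blue_cap=17,blue_mat=3,cup=29,white_mat=3,store_block=30,block=30).items():
    for d in eyes.cut_out(p,n)[:2]: print(n,d["score"],d["mask"].sum(),fitplane(p,d["mask"],z))
a=cv2.resize(p["img"][130:250,160:340,::-1],(600,400)); cv2.imwrite("pics/m10.png",a)
E
```

```text
25.675 [447.6   8.9 170. ] [179.9  -0.   61.7] 0.8522666504399012 0.0
[297.3   0.  254. ] [[  0.9   0.5   0.1 479.8]
 [ -0.5   0.9   0.2  68.7]
 [  0.   -0.2   1.  340.7]
 [  0.    0.    0.    1. ]]
block 0.92 [253.1 183.9] 3002 cen [447.6  10.7] circ [447.7   9.9] 42.3 rect [447.7  10.5] [73.2 49.3] 60.8
blue_mat 0.78 [336.9 124. ] 1990 cen [573.5  10.8] circ [573.6  10.5] 36.6 rect [573.9  10.9] [69.9 71.2] 63.2
blue_cap 0.7 [301.  295.4] 1295 cen [ 434.8 -148.4] circ [ 434.5 -148.7] 45.0 rect [ 434.8 -148.1] [40.4 82.4] 62.4
blue_cap 0.69 [350.9 132.9] 800 cen [571.    9.4] circ [571.1   9.7] 19.5 rect [570.8   9.6] [33.9 38.5] 63.7
red_bottle 0.91 [406.2 217.4] 453 cen [577.8 -89.4] circ [579.3 -93.4] 22.2 rect [581.2 -89.9] [18.4 44.2] 60.7
store_block 0.88 [302.  292.7] 1292 cen [ 436.5 -139.3] circ [ 436.3 -140. ] 43.9 rect [ 436.8 -139.2] [38.7 79.8] 61.6
top
red_bottle 0.65 178 ((350.6003504464686, -289.81928150257875), ((349.67205810546875, -291.4451904296875), 61.90387725830078), ((350.5546875, -291.5062255859375), (123.80501556396484, 10.01623249053955), 86.0433578491211)
[... 1103 characters left out ...]
8889465332031))
white_mat 0.88 497 ((456.5471783000782, -286.2206158812743), ((455.4371643066406, -286.55902099609375), 37.24497985839844), ((455.7815246582031, -286.6186218261719), (71.25186157226562, 70.72006225585938), 63.551456451416016))
store_block 0.72 508 ((434.48661939428115, -145.10956149009218), ((435.1957092285156, -144.14710998535156), 40.26211929321289), ((434.1157531738281, -144.66139221191406), (53.76715087890625, 71.44599914550781), 9.756454467773438))
block 0.68 174 ((437.92229209021826, -12.47631772032412), ((437.7856140136719, -10.748865127563477), 25.176944732666016), ((436.68402099609375, -11.039667129516602), (30.523422241210938, 48.19986343383789), 64.04212951660156))
```

View pics/w10.png

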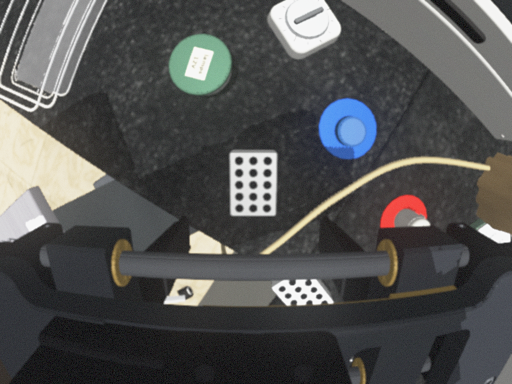

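Block lies square to the gripper at (254,183); bottle stands on red mat (405,215), cap on blue mat (350,130). Descending on the block.

Request:
{"api": "move_arm", "payload": {
  "plan": [
    [[0,0,0],[0,0,0.05],0.7],
    [[0,0,0],[0,0,0.1],0.7],
    [[0,0,0],[0,0,0.15],0.7],
    [[0,0,0],[0,0,0.163],0.5],
    [[0,0,0],[0,0,0.163],0.3]
  ]
}}

```text
t: 27.05
eef_pos: [446.9, 9.0, 7.0]
tcp_rot: [-3.141, 0.0, 1.077]
ft_force: [0.4, 0.0, 0.8]
opening: 0.7
grip_force: 0.0
```

Request:
{"api": "move_arm", "payload": {
  "plan": [
    [[0,0,0],[0,0,0],-1],
    [[0,0,0],[0,0,0],-1],
    [[0,0,0],[0,0,0],-1],
    [[0,0,0],[0,0,0],-1]
  ]
}}

```text
t: 27.55
eef_pos: [447.6, 9.0, 8.2]
tcp_rot: [3.139, -0.001, 1.077]
ft_force: [-0.2, 0.2, 8.9]
opening: 0.523
grip_force: 30.0
```

Request:
{"api": "move_arm", "payload": {
  "plan": [
    [[0,0,0],[0,0,-0.05],-1],
    [[0,0,0],[0,0,-0.11],-1],
    [[0,0,-9],[-0.044,0.021,-0.14],-1],
    [[0,0,-18],[-0.088,0.041,-0.14],-1],
    [[0,0,-27],[-0.132,0.062,-0.14],-1]
  ]
}}

```text
t: 28.18
eef_pos: [438.7, -138.0, 148.4]
tcp_rot: [3.139, 0.001, 1.554]
ft_force: [0.7, 0.3, -1.6]
opening: 0.525
grip_force: 30.0
```

```bash
python3 -c "
from h import *
print(np.degrees(readout.state()['tcp_rot']),tool([436,-185,148]))"
```

```text
[1.79851840e+02 6.00506231e-02 8.90156158e+01] [-0.04705866 -0.00189619  0.00039531]
```

Request:
{"api": "move_arm", "payload": {
  "plan": [
    [[0,0,-9.5],[-0.047,-0.002,0],-1],
    [[0,0,-9.5],[-0.047,-0.002,0],-1],
    [[0,0,-9.5],[-0.047,-0.002,0],-1]
  ]
}}

```text
t: 28.55
eef_pos: [435.5, -183.2, 147.3]
tcp_rot: [3.141, 0.0, 1.711]
ft_force: [-0.7, 0.8, -0.9]
opening: 0.525
grip_force: 30.0
```

```bash
python3 w.py w11 store_block=30 block=170 red_bottle=77 red_mat=3
```

```text
28.55 [ 435.5 -183.2  147.3] [180.   0.  98.] 0.5252930160991466 29.9977245926857
[297.3   0.  254. ] [[   1.    -0.1   -0.   425.8]
 [   0.1    1.     0.2 -115.9]
 [   0.    -0.2    1.   317.9]
 [   0.     0.     0.     1. ]]
store_block 0.83 [260.3 147.1] 3079 cen [ 434.5 -139.1] circ [ 434.3 -139.3] 37.5 rect [ 434.8 -138.7] [50.1 59.3] 7.5
block 0.56 [254.2 221.5] 8862 cen [ 432.7 -165. ] circ [ 432.7 -166.6] 30.7 rect [ 432.4 -164.8] [49.9 44. ] 8.2
red_bottle 0.8 [407.9 161.7] 1286 cen [ 571.3 -127.8] circ [ 572.7 -128.9] 28.2 rect [ 572.6 -128.1] [56.1 29.6] 2.5
red_mat 0.77 [388.2 163.4] 1609 cen [ 588.  -134.6] circ [ 596.1 -133.6] 36.9 rect [ 592.6 -133.7] [65.9 71.9] 6.1
red_mat 0.33 [398.5  37.1] 766 cen [576.1  10.9] circ [575.9  11.3] 21.7 rect [576.1  11.1] [43.1 35.6] 42.4
```

View pics/w11.png

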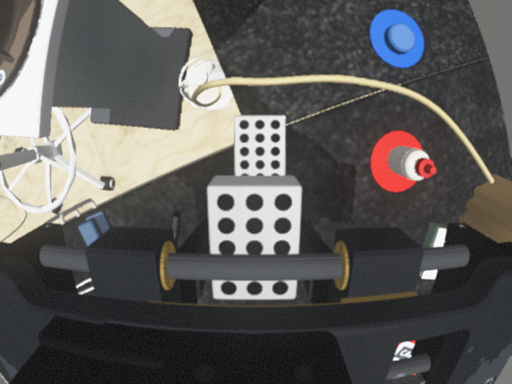

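Held block (255,240) parallel with the store block (260,147), rotation matches within 1°. Moving over it.

Request:
{"api": "move_arm", "payload": {
  "plan": [
    [[0,0,0],[0.0396,0.0056,0],-1],
    [[0,0,0],[0.0396,0.0056,0.04],-1],
    [[0,0,0],[0.0396,0.0056,0.08],-1],
    [[0,0,0],[0.0396,0.0056,0.08],-1],
    [[0,0,0],[0.0396,0.0056,0.08],-1]
  ]
}}

```text
t: 29.42
eef_pos: [436.2, -143.5, 67.8]
tcp_rot: [3.141, 0.0, 1.714]
ft_force: [0.4, -0.2, -1.5]
opening: 0.522
grip_force: 30.0
```

```bash
python3 -c "
from h import *
s=readout.state();print(s['eef_pos'],np.degrees(s['tcp_rot']),tool([435.7,-144.3,38.2]))"
```

```text
[ 436.15311833 -143.53401592   67.78881428] [1.79964479e+02 1.86184191e-02 9.82039144e+01] [-0.00068387 -0.00057613  0.02958869]
```

Request:
{"api": "move_arm", "payload": {
  "plan": [
    [[0,0,0],[-0.0007,-0.0006,0.015],-1],
    [[0,0,0],[-0.0007,-0.0006,0.024],-1],
    [[0,0,0],[-0.0007,-0.0006,0.028],-1],
    [[0,0,0],[-0.0007,-0.0006,0.029],-1],
    [[0,0,0],[-0.0007,-0.0006,0.029],-1]
  ]
}}

```text
t: 30.05
eef_pos: [435.4, -144.4, 38.7]
tcp_rot: [3.141, 0.001, 1.714]
ft_force: [-1.8, 0.4, 5.5]
opening: 0.52
grip_force: 30.0
```

Request:
{"api": "move_arm", "payload": {
  "plan": [
    [[0,0,0],[0,0,0.0007],-1],
    [[0,0,0],[0,0,0.0014],-1],
    [[0,0,0],[0,0,0.0014],-1]
  ]
}}

```text
t: 30.42
eef_pos: [435.4, -144.5, 38.6]
tcp_rot: [3.14, 0.001, 1.714]
ft_force: [-6.5, 2.0, 31.5]
opening: 0.525
grip_force: 30.0
```

Seated. Release, lift, and back off clear of the cameras.

Request:
{"api": "move_arm", "payload": {
  "plan": [
    [[0,0,0],[0,0,-0.001],0.5],
    [[0,0,0],[0,0,-0.001],0.5],
    [[0,0,0],[0,0,-0.03],0.5],
    [[0,0,0],[0,0,-0.09],0.5],
    [[0,0,0],[0,0,-0.15],0.5]
  ]
}}

```text
t: 31.05
eef_pos: [434.9, -144.2, 188.0]
tcp_rot: [-3.141, -0.001, 1.714]
ft_force: [0.9, -0.6, -0.4]
opening: 0.752
grip_force: 0.0
```

Request:
{"api": "move_arm", "payload": {
  "plan": [
    [[0,0,0],[-0.03,0,-0.05],0.5],
    [[0,0,0],[-0.04,0,-0.1],0.5],
    [[0,0,0],[-0.04,0,-0.1],0.5],
    [[0,0,0],[-0.04,0,-0.1],0.5]
  ]
}}

```text
t: 31.55
eef_pos: [440.4, -183.6, 285.6]
tcp_rot: [-3.141, -0.001, 1.714]
ft_force: [-0.1, -1.1, -0.0]
opening: 0.753
grip_force: 0.0
```

```bash
python3 w.py w12 store_block=60 block=60 red_bottle=80 red_mat=3 cup=29 white_mat=3 blue_cap=17 blue_mat=3
```

```text
31.55 [ 440.4 -183.6  285.6] [-180.    -0.    98.2] 0.7533712575902671 0.0
[297.3   0.  254. ] [[   1.    -0.1   -0.   430.9]
 [   0.1    1.     0.2 -116.5]
 [  -0.    -0.2    1.   456.3]
 [   0.     0.     0.     1. ]]
store_block 0.66 [376.1   2. ] 230 cen [574.5  87.8] circ [570.8  92.2] 30.0 rect [572.9  85.8] [60.1 13.4] 18.3
block 0.98 [253.7 141.4] 1855 cen [ 435.  -143.7] circ [ 435.6 -144.5] 40.5 rect [ 435.1 -144. ] [49.  68.6] 8.3
red_bottle 0.59 [360.9 146. ] 538 cen [ 577.5 -128. ] circ [ 577.5 -127.5] 21.4 rect [ 577.6 -127.2] [29.7 42.3] 79.6
red_mat 0.77 [347.3 149. ] 904 cen [ 589.2 -134.4] circ [ 596.7 -132.8] 36.1 rect [ 594.6 -133.4] [67.2 71. ] 4.4
cup 0.62 [253.1 232.8] 246 cen [ 456.4 -285.1] circ [ 455.3 -284.3] 15.9 rect [ 456.1 -284.2] [24.8 30. ] 8.2
white_mat 0.59 [253.7 225.1] 1088 cen [ 455.1 -286.4] circ [ 455.6 -286.6] 35.6 rect [ 454.5 -285.6] [69.3 67.7] 69.4
white_mat 0.36 [360.3 145.9] 561 cen [ 606.9 -130.4] circ [ 606.8 -130.8] 26.1 rect [ 606.8 -130.9] [48.9 37.2] 10.7
blue_cap 0.8 [355.6  59.1] 424 cen [570.1   6.3] circ [570.3   5.7] 19.7 rect [569.9   6. ] [38.1 34.7] 55.3
blue_mat 0.63 [356.4  47.7] 1098 cen [573.8  10.3] circ [573.8  10.2] 36.9 rect [574.3  10.9] [71.2 72.2] 7.1
blue_mat 0.24 [355.6  61.7] 386 cen [574.8   9.8] circ [574.5  10.1] 19.4 rect [574.9   9.9] [37.6 34.9] 76.6
```

View pics/w12.png

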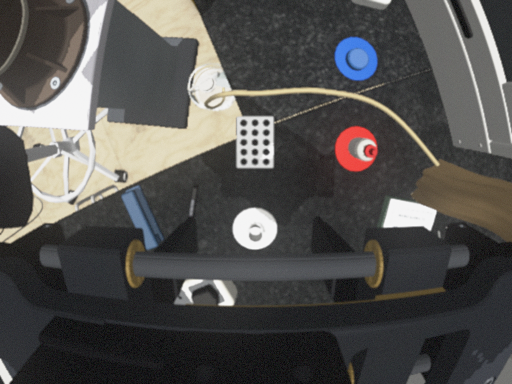

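Everything is placed: block stack square at (254,142), bottle centred on the red mat, cap on blue, cup on white; robot is clear.

```bash
python3 -c "
from cell import env
print(env.job_done())"
```

```text
the job is handed in; nothing more can be done
None
```

I handed the job in at about 32 s: the tin is on the tin, the block sits squarely on the block, and the cup, cap and bottle stand upright on their mats; the last wrist picture showed the block stack and all three mats in place and an earlier one the tin stack, but the verdict was not reported back.

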